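# Shut the tin shaker's guard and hold the run lever level

### The job

Slide the lacquer-tin shaker's guard fully shut over the tin well, and only then press the hold-to-run lever down to level, half-way through its travel, without ever pushing it right down to its stop. Finish while still holding the lever level with the gripper, not letting go, with the guard still shut. Leave the cans, pots, brushes and other things on the table where they are.

Things in the scene. Friction and masses are not known exactly. Their poses are not given: they have to be found in the camera images.
- guard (a joint): how far the shaker's sliding guard stands open, m: 0 = fully shut over the tin well (against its stop), 0.120 = fully open, parked over the motor housing. It starts 0.06 to 0.115 open, slides with about 3 N of friction and stays where it is left.
- lever (a joint): angle the hold-to-run lever is pressed, rad: 0 = released (free end raised 0.18 above level), 0.18 = level, half travel, the running position, 0.36 = bottomed on its stop. Sprung: it returns to 0 when let go. Pressing the pad's middle takes about 4 N to start, 8 N at level, 12 N at the bottom.
- guard_handle (a point): centre of the black grip bar standing on the middle of the guard: 14 mm thick along the slide (y), 64 mm long across it (x), 40 mm tall; centre 122 mm above the table, top 142 mm. The guard is a flat bare aluminium plate 132 x 128 x 6 mm, its top 102 mm up. Point's axes: z up, y along the slide; moving the guard along +y shuts it, by the value of joint guard.
- shaker: grey tin shaker fixed to the table, 150 mm (x) by 260 mm (y), 95 mm high, with two steel rails along y on top (tops 104 mm up). The tin well with its clamped steel tin is the +y half, the closed motor housing (vent slots on the -x face) the -y half. Origin: centre of the underside; z up. Shut, the bar stands at y = +62 mm.
- lever_pad (a point): centre of the top of the round black rubber palm pad, 60 mm across, at the lever's free end; moves with it. Height above the table: about 129 mm released, 111 mm level, 93 mm bottomed. It swings about a horizontal hinge 100 mm away along the pod's +x, 98 mm up. Point's y axis: along the hinge.
- pod: grey control pod fixed to the table, 170 mm (x) by 100 mm (y), 45 mm high, with a steel lever 44 mm wide, hinged at x = +60 mm, its pad at x = -40 mm. Two upright steel cheeks flank the hinge half; their tops, 111 mm up, are as high as the lever's top when it is level. Origin: centre of the underside; z up.
- can_mid (a point): bystander: open steel can, 72 mm across, 85 mm high; point at mid-height
- bowl_mid (a point): bystander: small white bowl, 84 mm across, 40 mm high; point at mid-height
- jar_mid (a point): bystander: amber glass jar with steel cap, 56 mm across, 75 mm high, beside the control pod; point at mid-height
- brush_mid (a point): bystander: flat brush lying down, 205 mm long, 55 mm wide; point where the handle meets the metal band
- spatula_mid (a point): bystander: spatula lying down; point at its middle
- block_mid (a point): bystander: small wood block 50 x 30 x 25 mm; centre
- tin_mid (a point): bystander: closed steel tin, 90 mm across, 60 mm high; centre

How it is judged:
By the outcome, as a careful person would: the job done as asked, in the order asked, and still so for the second after the job is handed in, while the arm keeps its last pose, push and grip.
It also fails if it takes over 45 s, if anything falls off the work surface, if the arm or the gripper's body presses on something with over 40 N, if the wrist force passes 120 N, or if a joint passes its speed limit or range.

### The arm

A 6-joint arm with a two-finger parallel gripper is mounted at the origin on the work surface. World frame = base frame: x ahead of the robot, y to its left, z up, the work surface at z = 0. Lengths are in m, angles in rad, forces in N, time in s.
With the tool pointing down it reaches from about 0.225 to 0.875 m from the base axis. Payload 3.4 kg.
Tool frame: the origin (TCP) lies on the centre line of the jaws, within the pads' length; the fingertips stand 17 mm ahead of it and the grasp point (between the pads) lies 2 mm behind it; z points along the fingers, y is the line along which they close (so a half turn about z gives the same grasp; the last joint's range is limited). The gripper opens to 85 mm and grips with 20 to 120 N. Pads are 22 mm wide; open, the fingers measure 114 mm over their backs; the gripper's body (76 mm by 85 mm) begins 54 mm behind the grasp point. The pads swing forward as they close: fully open they stand 13 mm farther back than shut.
Start: joints at [-1.349, 0.276, 1.505, -0, 1.361, -0.121], TCP at [0.193, -0.542, 0.218] pointing down, gripper open.
Joint ranges: [-2.89, 2.89], [-0.75, 2.08], [0.22, 2.7], [-1.18, 4.32], [0.11, 2.71], [-2.7, 2.7]. Speed limits (rad/s): [2.57, 2.57, 3.14, 3.14, 3.14, 3.14].

### API

Orientations are given as a unit quaternion [w, x, y, z].
In Python, from rig import manip gives the robot as it stands.
- The arm moves only by the tool move_arm, never from a script. Its argument "steps" is one flat list of numbers, 7 for each row, row after row: the turn, a rotation vector about the world's x, y, z normalised to -1 to 1, where 1 is 360 degrees, then the shift along the world's x, y, z normalised to -1 to 1, where 1 is 1 m, then the opening, from -1 (shut) to 1 (fully open). A call has exactly 10 rows; each row is the pose to reach, as a shift and turn from the pose commanded when the call began, turning the shorter way round; what a row does not reach only later rows make up. A row lasts 1/10 s, in which the tool goes at most 50 mm and 8.59 degrees, less where a joint would pass 70% of its speed; a pose out of reach is approached as far as the arm can. A call with a number of a shift or a turn outside -1 to 1 is refused whole. A call with a gripper value outside its range is refused whole. The fingers move at their own pace and stop on an object; "squeeze" is the grip in N (left out, the last holds). Time passes only in rows, so rows that repeat a pose let the fingers close, or fill a call up. It gives the time, the measured TCP pose, the force, the opening and the grip force at its end, in the units of the state.
- manip.get_state(): the state, without advancing time (a new reading comes with each control period).
- manip.get_image(name): name is "scene" or "top"; returns a dict with "pixels" (384x512x3 uint8, blue, green, red), "fx", "fy", "cx", "cy" (pixels), "R" (3x3) and "t" (3): a world point X has camera coordinates R X + t. Camera axes: x right, y down, z forward; pixel columns grow to the right and rows downward; lengths in m; the calibration is good to about 2 mm. A picture is of the moment at which its call begins. There is no depth.
- manip.sign_off(): hands the job in; it is judged then, once.
The state is a dict: "clock": time; "qpos": joint angles; "qd": joint speeds; "effort": joint torques, N m; "position": TCP position; "ee_rot": TCP orientation; "contact_force": force on the tool from outside, world axes, zero at the start; "moment": the same for the moment, N m; "width": finger opening in m; "gripper_force": force on a finger pad.
Only numpy, scipy, OpenCV 4.12 (cv2) and the standard library are available. Lean on these libraries where they do the work, as an engineer would, in place of code of your own. Each camera call takes 0.05 s, during which the arm holds its last target. There are 200 camera calls.

## Working session

There is one attempt and no reset: what is moved stays moved. The work goes in short steps, Python scripts to look and compute and a tool call to move; the robot and the scene stay as the last step left them, time stands still between calls to the robot, and variables do not carry over. Pictures are saved under pics/ and viewed, at most 10 in all, crops included, and the job is handed in when it is done.

Besides the shell and the picture viewer there is one more tool, called as a command line: name --argument value ..., lists and objects as JSON in quotes. move_arm: Moves the arm, as the interface text tells. Scaled input: -1 to 1 covers 1 m each way for a shift and 360 degrees each way for a turn. Its arguments: {"type":"object","properties":{"steps":{"type":"array"},"squeeze":{"type":"number"}},"required":["steps"]}

```bash
mkdir -p pics; ls
cat > h.py <<'E'
import numpy as np,cv2
from rig import manip
def shot(n,f):
    im=manip.get_image(n); np.savez('pics/'+f+'.npz',**im); cv2.imwrite('pics/'+f+'.png',im['pixels']); return im
def ray(im,u,v,z):
    d=np.array([(u-im['cx'])/im['fx'],(v-im['cy'])/im['fy'],1.]); R=np.array(im['R']);t=np.array(im['t'])
    c=-R.T@t; w=R.T@d; return c+w*(z-c[2])/w[2]
def proj(im,X):
    p=np.array(im['R'])@np.array(X)+np.array(im['t']); return im['fx']*p[0]/p[2]+im['cx'],im['fy']*p[1]/p[2]+im['cy']
E
python3 - <<'E'
from h import *
s=manip.get_state(); print(s)
for n in('scene','top'):
    im=shot(n,n+'0'); print(n,-np.array(im['R']).T@np.array(im['t']))
a=cv2.imread('pics/scene0.png');b=cv2.imread('pics/top0.png')
E
```

```text
pics
{'clock': 0.0, 'qpos': array([-1.34899272e+00,  2.76588500e-01,  1.50614450e+00,  4.54682930e-06,
        1.36071142e+00, -1.21005340e-01]), 'qd': array([ 0.00108629,  0.00041903, -0.00169186, -0.00175832,  0.00131344,
       -0.00200817]), 'effort': array([ 5.15259435e-04, -4.16772687e+01, -2.45803410e+01, -3.88454446e-04,
        1.10536540e-02,  4.25135894e-06]), 'position': array([ 0.19314564, -0.54099118,  0.21683892]), 'ee_rot': array([-9.24819551e-04,  9.85345842e-01,  1.70565868e-01, -4.44237927e-05]), 'contact_force': array([-0.80718501,  0.98329713, -0.14039663]), 'moment': array([-0.00308878, -0.01100726, -0.02651643]), 'gripper_force': 0.0, 'width': 0.08588534047878289}
scene [0.99369794 0.1118225  0.78630313]
top [0.46539306 0.03598493 1.11745238]
```

View pics/top0.png

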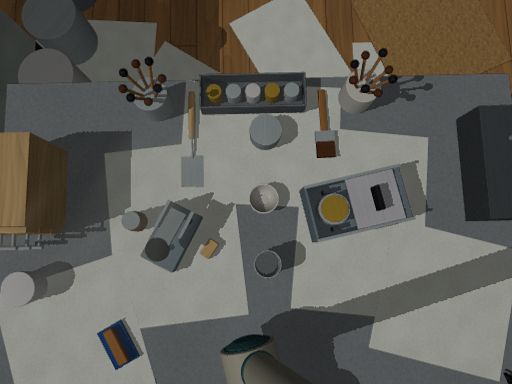

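View pics/scene0.png

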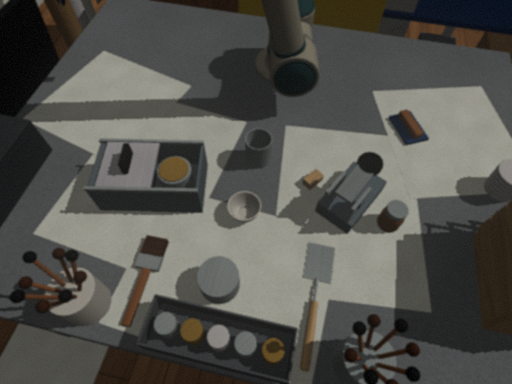

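Top view: shaker at about (358,203), with the black bar at (378,198) and the tin well on its left, which is +y. Pod at (172,236) with its pad at (157,249). The jar is at (134,221) and the block at (210,248).

Run:
```python
from h import *
ims={n:dict(np.load(f'pics/{n}0.npz')) for n in('top','scene')}
def blob(n,box,th):
    x0,y0,x1,y1=box; p=ims[n]['pixels'][y0:y1,x0:x1].max(2)
    m=(p<th).astype(np.uint8); k,l,s,c=cv2.connectedComponentsWithStats(m)
    i=1+s[1:,4].argmax(); cnt=cv2.findContours((l==i).astype(np.uint8),0,2)[0][0]+np.array([x0,y0])
    print(n,th,s[i],c[i]+[x0,y0],cv2.minAreaRect(cnt)); return cnt
for th in(30,40,50): blob('top',(365,180,395,215),th); blob('top',(140,232,175,265),th); blob('scene',(112,138,138,178),th); blob('scene',(352,146,388,180),th)
# shaker corners in top image by ray
t=ims['top']
for uv in((378,198),): print('bar',ray(t,*uv,.142))
print('pad',ray(t,157,249,.129))
c=np.hstack([cv2.resize(t['pixels'][150:250,290:425],None,fx=3,fy=3,interpolation=2),cv2.resize(t['pixels'][190:290,110:240],None,fx=3,fy=3,interpolation=2)])
cv2.imwrite('pics/c.png',np.clip(c*1.5,0,255).astype(np.uint8))
```

```text
top 30 [  6   5  14  25 217] [377.46543779 197.57603687] ((377.45281982421875, 197.58489990234375), (23.900733947753906, 9.0657958984375), 74.05460357666016)Traceback (most recent call last):
  File "<stdin>", line 8, in <module>
  File "<stdin>", line 6, in blob
ValueError: attempt to get argmax of an empty sequence
```

Run:
```python
from h import *
ims={n:dict(np.load(f'pics/{n}0.npz')) for n in('top','scene')}
def blob(n,box,th):
    x0,y0,x1,y1=box; p=ims[n]['pixels'][y0:y1,x0:x1].max(2)
    m=(p<th).astype(np.uint8); k,l,s,c=cv2.connectedComponentsWithStats(m)
    if k<2: return
    i=1+s[1:,4].argmax(); cnt=cv2.findContours((l==i).astype(np.uint8),0,2)[0][0]+np.array([x0,y0])
    print(n,th,s[i],(c[i]+[x0,y0]).round(1),cv2.minAreaRect(cnt)); return cnt
for th in(30,40,50): blob('top',(365,180,395,215),th); blob('top',(140,232,175,265),th); blob('scene',(112,138,138,178),th); blob('scene',(352,146,388,180),th)
t=ims['top']
print('bar',ray(t,377.5,197.5,.138))
print('pad',ray(t,157,249,.129))
c=np.hstack([cv2.resize(t['pixels'][150:250,290:425],None,fx=3,fy=3,interpolation=2),cv2.resize(t['pixels'][190:290,110:240],None,fx=3,fy=3,interpolation=2)])
cv2.imwrite('pics/c.png',np.clip(c*1.5,0,255).astype(np.uint8))
```

```text
top 30 [  6   5  14  25 217] [377.5 197.6] ((377.45281982421875, 197.58489990234375), (23.900733947753906, 9.0657958984375), 74.05460357666016)
scene 30 [  7  10  12  25 154] [124.9 160.8] ((124.67648315429688, 159.79412841796875), (8.973817825317383, 24.4960994720459), 14.03624439239502)
scene 30 [ 8  9  7  7 11] [362.5 157.1] ((362.4262390136719, 157.31146240234375), (2.5607378482818604, 8.450433731079102), 50.194427490234375)
top 40 [  6   5  15  26 228] [377.6 197.5] ((377.5471496582031, 197.41510009765625), (24.17545509338379, 9.340517044067383), 74.05460357666016)
scene 40 [  7   6  13  30 246] [124.8 158.8] ((124.76470947265625, 158.44119262695312), (10.429031372070312, 28.619203567504883), 14.03624439239502)
scene 40 [  6   7  24  21 360] [370.2 162.6] ((370.0000305175781, 162.50001525878906), (22.807889938354492, 18.782970428466797), 26.56505012512207)
top 50 [  6   5  15  26 234] [377.6 197.4] ((377.6320495605469, 197.46224975585938), (24.862258911132812, 9.47787857055664), 74.05460357666016)
top 50 [17  9 13 20 93] [164.4 251.3] ((163.8477020263672, 251.68154907226562), (8.043152809143066, 20.246557235717773), 19.440034866333008)
scene 50 [  6   6  14  30 278] [124.7 158.8] ((124.6176528930664, 158.5294189453125), (11.156637191772461, 29.346811294555664), 14.03624439239502)
scene 50 [  5   7  25  23 388] [370.1 162.7] ((370.1000061035156, 162.30001831054688), (23.702320098876953, 19.230182647705078), 26.56505012512207)
bar [ 0.56763629 -0.2852718   0.138     ]
pad [0.4529989  0.26844824 0.129     ]
```

View pics/c.png

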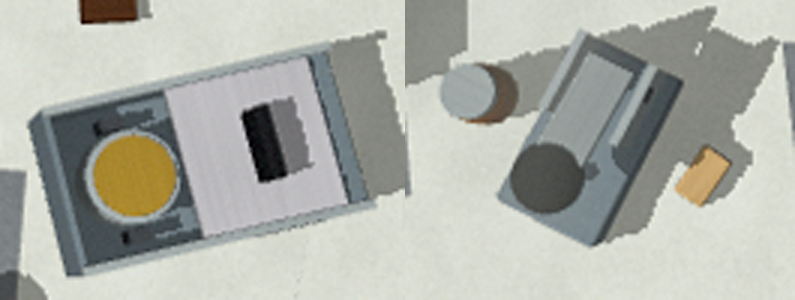

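Run:
```python
from h import *
t=dict(np.load('pics/top0.npz')); s=dict(np.load('pics/scene0.npz'))
A=lambda a,b:np.degrees(np.arctan2(*(b-a)[[1,0]]))
L=lambda x,y,z:ray(t,290+(x+.5)/3-.5,150+(y+.5)/3-.5,z)
P=lambda x,y,z:ray(t,110+(x-405+.5)/3-.5,190+(y+.5)/3-.5,z)
a,b,c,d=L(40,112,.104),L(330,45,.104),L(80,275,.104),L(372,205,.104)
print('shaker',a,b,c,d,'len',np.linalg.norm(a-b),np.linalg.norm(c-d),np.linalg.norm(a-c),'ang',A(b,a),A(d,c)); cen=(a+b+c+d)/4;print(cen)
e=[L(*q,.102) for q in((165,90),(203,240),(310,57),(348,205))]; g=sum(e)/4
th=np.radians((A(b,a)+A(d,c))/2);u=np.array([np.cos(th),np.sin(th),0])
print('guard cen',g,'plate along',np.linalg.norm(e[0]-e[2]),np.linalg.norm(e[0]-e[1]))
bar=ray(t,377.5,197.5,.138)
print('bar',bar,'y in shaker',(bar-cen)@u,(g-cen)@u,'shut bar pos',cen+u*.062, 'open',.062-(bar-cen)@u)
pad=P(547,178,.129);print('pad',pad,'reproj scene',proj(s,pad),proj(s,bar),'pad diam',np.linalg.norm(P(510,178,.129)-P(584,178,.129)))
print('lever ang',A(P(590,165,.125),P(635,72,.111)),'pod',A(P(497,197,.045),P(580,32,.11)),A(P(597,245,.045),P(683,80,.045)))
```

```text
shaker [ 0.60324681 -0.10420134  0.104     ] [ 0.65640772 -0.36043374  0.104     ] [ 0.46231429 -0.13246973  0.104     ] [ 0.51588149 -0.38614927  0.104     ] len 0.26168898359892484 0.2592735123471086 0.1437396095873547 ang 101.72095296473918 101.92346967608655
[ 0.55946258 -0.24581352  0.104     ]
guard cen [ 0.56819932 -0.29077976  0.102     ] plate along 0.13126237258452503 0.13323135877317846
bar [ 0.56763629 -0.2852718   0.138     ] y in shaker -0.04029588790828098 -0.04580236215520215 shut bar pos [ 0.5467603  -0.18512866  0.104     ] open 0.10229588790828098
pad [0.4529989  0.26844824 0.129     ] reproj scene (np.float64(369.324068637799), np.float64(161.26688094466266)) (np.float64(125.54940927733932), np.float64(153.246976486361)) pad diam 0.061250829334630136
lever ang -24.46674222958473 pod -31.95792433266607 -28.147017800609817
```

move_arm --steps '[-0.0,0,-0.0217,0.375,0.254,0.0,1,0,0,-0.0217,0.375,0.254,0,1,0,0,-0.0217,0.375,0.254,0,1,0,0,-0.0217,0.375,0.254,0,1,0,0,-0.0217,0.375,0.254,0,1,0,0,-0.0217,0.375,0.254,0,1,0,0,-0.0217,0.375,0.254,0,1,0,0,-0.0217,0.375,0.254,0,1,0,0,-0.0217,0.375,0.254,0,1,0,0,-0.0217,0.375,0.254,0,1]' --squeeze 30

```text
clock: 1.1
position: [0.5727, -0.2833, 0.2167]
ee_rot: [-0.001, 0.994, 0.106, 0.001]
contact_force: [-0.7, 0.2, -0.2]
width: 0.0855
gripper_force: 0.0
```

Run:
```python
from h import *
print(manip.get_state()['position'])
im=shot('scene','s1'); t=shot('top','t1')
c=np.hstack([cv2.resize(im['pixels'][60:230,60:230],(400,400),interpolation=2),cv2.resize(t['pixels'][130:260,290:420],(400,400),interpolation=2)])
cv2.imwrite('pics/c1.png',np.clip(c*1.5,0,255).astype(np.uint8))
```

```text
[ 0.57274476 -0.28331109  0.2166704 ]
```

View pics/c1.png

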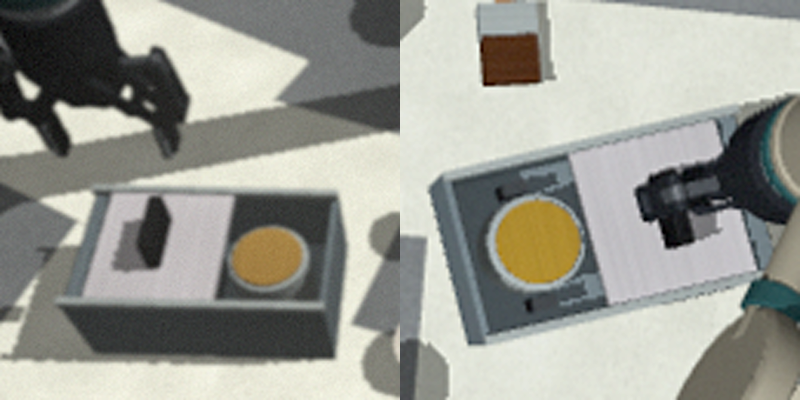

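move_arm --steps '[0,0,0,-0.004,-0.003,-0.04,1,0,0,0,-0.004,-0.003,-0.07,1,0,0,0,-0.004,-0.003,-0.085,1,0,0,0,-0.004,-0.003,-0.088,1,0,0,0,-0.004,-0.003,-0.088,-1,0,0,0,-0.004,-0.003,-0.088,-1,0,0,0,-0.004,-0.003,-0.088,-1,0,0,0,-0.004,-0.003,-0.088,-1,0,0,0,-0.004,-0.003,-0.088,-1,0,0,0,-0.004,-0.003,-0.088,-1]' --squeeze 30

```text
clock: 2.2
position: [0.5644, -0.2906, 0.1301]
ee_rot: [0.0, 0.995, 0.103, 0.0]
contact_force: [-0.1, -0.5, -0.6]
width: 0.0002
gripper_force: 0.0
```

Run:
```python
from h import *
s=manip.get_state();print(s['position'],s['width'],s['gripper_force'],s['contact_force'],s['qpos'])
im=shot('scene','s2'); t=shot('top','t2')
c=np.hstack([cv2.resize(im['pixels'][100:220,70:190],(400,400),interpolation=2),cv2.resize(t['pixels'][130:260,290:420],(400,400),interpolation=2)])
cv2.imwrite('pics/c2.png',np.clip(c*1.5,0,255).astype(np.uint8))
```

```text
[ 0.56439407 -0.29057426  0.13005158] 0.00023067315620978586 0.0 [-0.05237486 -0.49137125 -0.58604129] [-5.84933512e-01  4.20725113e-01  1.50622202e+00 -1.10563485e-04
  1.21410737e+00  7.79283571e-01]
```

View pics/c2.png

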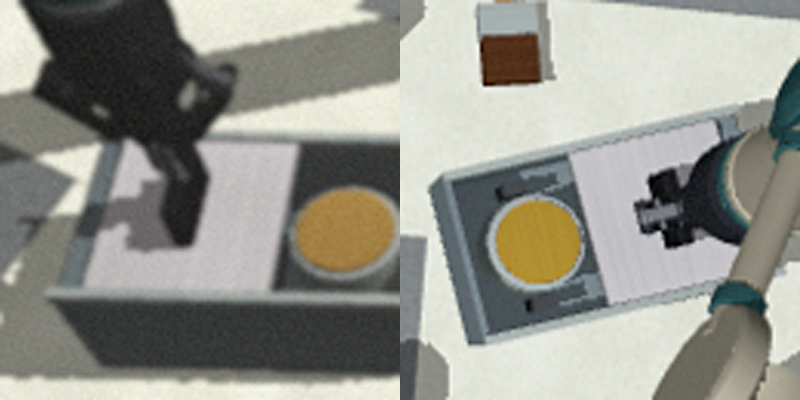

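The fingers read as shut with no force, yet the picture shows them at the bar. I'll check this with a closer, brighter crop and projected marks.

Run:
```python
from h import *
im=dict(np.load('pics/s2.npz')); 
x0,y0,k=70,90,8
c=cv2.resize(im['pixels'][y0:y0+75,x0:x0+95],None,fx=k,fy=k,interpolation=2).astype(float)
c=np.clip(255*(c/255)**.5*1.1,0,255).astype(np.uint8)
p=manip.get_state()['position']
for d,col in((-.05,(0,255,0)),(0,(0,0,255)),(.017,(255,0,0))):
    u,v=proj(im,p-[0,0,d]); cv2.circle(c,(int((u-x0+.5)*k),int((v-y0+.5)*k)),4,col,-1)
cv2.imwrite('pics/c3.png',c)
def m(f,b):
    x0,y0,x1,y1=b; q=dict(np.load(f))['pixels'][y0:y1,x0:x1]; return q
```

```text
(no output)
```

View pics/c3.png

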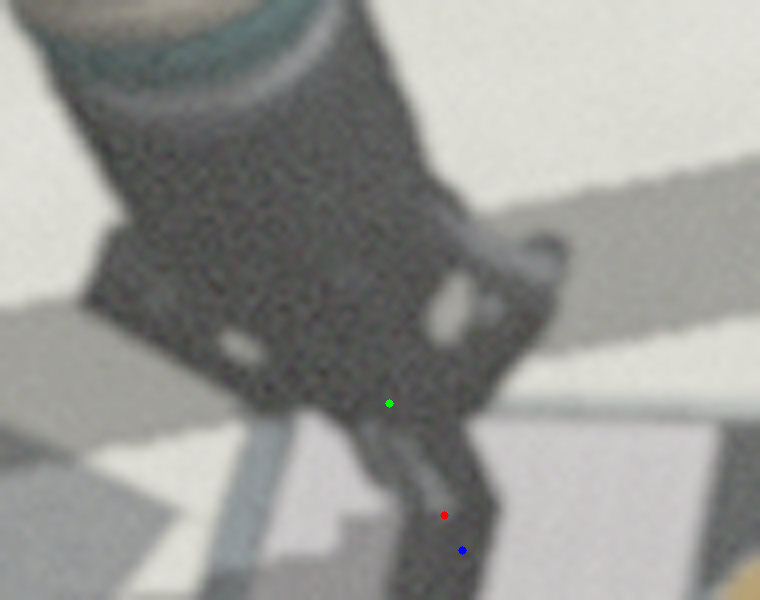

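move_arm --steps '[0,0,0,-0.001,0.005,0,-1,0,0,0,-0.002,0.01,0,-1,0,0,0,-0.003,0.015,0,-1,0,0,0,-0.004,0.02,0,-1,0,0,0,-0.005,0.025,0,-1,0,0,0,-0.006,0.03,0,-1,0,0,0,-0.007,0.035,0,-1,0,0,0,-0.008,0.04,0,-1,0,0,0,-0.008,0.04,0,-1,0,0,0,-0.008,0.04,0,-1]'

```text
clock: 3.3
position: [0.5563, -0.2506, 0.1298]
ee_rot: [0.0, 0.995, 0.103, 0.0]
contact_force: [-0.7, 0.0, -0.2]
width: 0.0001
gripper_force: 0.0
```

Run:
```python
from h import *
s=manip.get_state();print(s['position'],s['width'],s['gripper_force'],s['contact_force'])
im=shot('scene','s4'); t=shot('top','t4')
c=np.hstack([cv2.resize(im['pixels'][100:220,70:190],(400,400),interpolation=2),cv2.resize(t['pixels'][130:260,290:420],(400,400),interpolation=2)])
cv2.imwrite('pics/c4.png',np.clip(255*(c/255)**.6,0,255).astype(np.uint8))
```

```text
[ 0.55633114 -0.25057033  0.12979139] 0.00010885117000539756 0.0 [-0.66813366  0.04081542 -0.20968794]
```

View pics/c4.png

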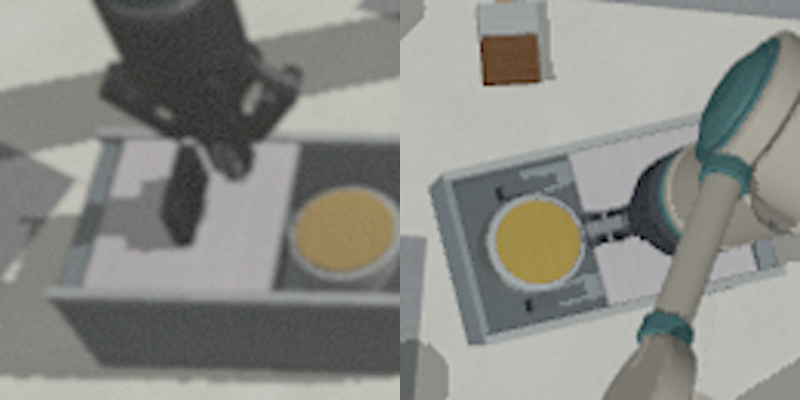

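Run:
```python
from h import *
im=dict(np.load('pics/s4.npz'));t=dict(np.load('pics/t4.npz'))
p=manip.get_state()['position']
for d in (-.05,-.02,0,.017): print(d,proj(im,p-[0,0,d]),proj(t,p-[0,0,d]))
x0,y0=95,115;k=10
c=cv2.resize(im['pixels'][y0:y0+60,x0:x0+70],None,fx=k,fy=k,interpolation=2).astype(float)
c=np.clip(255*(c/255)**.5*1.1,0,255).astype(np.uint8)
for d,col in((-.05,(0,255,0)),(0,(0,0,255)),(.017,(255,0,0))):
    u,v=proj(im,p-[0,0,d]); cv2.circle(c,(int((u-x0+.5)*k),int((v-y0+.5)*k)),4,col,-1)
cv2.imwrite('pics/c5.png',c)
```

```text
-0.05 (np.float64(136.45061979063567), np.float64(140.4732682539728)) (np.float64(369.05763012729045), np.float64(200.5577480678783))
-0.02 (np.float64(140.10780492987107), np.float64(149.0234231541493)) (np.float64(365.4315904614991), np.float64(201.81552902247458))
0 (np.float64(142.4186266360505), np.float64(154.4259069722519)) (np.float64(363.13491478275296), np.float64(202.61218741395993))
0.017 (np.float64(144.30825690939315), np.float64(158.84368483310163)) (np.float64(361.25365726189415), np.float64(203.26474781001698))
```

View pics/c5.png

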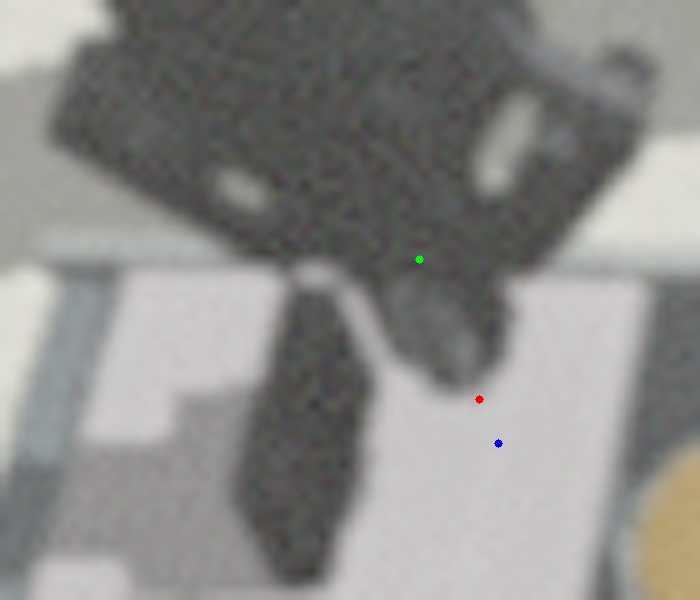

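The visible tip is about 20 mm higher than the state says, so the fingers passed over the bar. I'll calibrate the tip height by probing down onto the plate, whose top is at 0.102.

move_arm --steps '[0,0,0,0,0,-0.001,-1,0,0,0,0,0,-0.002,-1,0,0,0,0,0,-0.003,-1,0,0,0,0,0,-0.004,-1,0,0,0,0,0,-0.005,-1,0,0,0,0,0,-0.006,-1,0,0,0,0,0,-0.007,-1,0,0,0,0,0,-0.008,-1,0,0,0,0,0,-0.009,-1,0,0,0,0,0,-0.009,-1]'

```text
clock: 4.4
position: [0.5562, -0.2505, 0.1205]
ee_rot: [-0.0, 0.995, 0.103, -0.0]
contact_force: [0.8, 0.3, 0.1]
width: -0.0003
gripper_force: 0.0
```

move_arm --steps '[0,0,0,0,0,-0.0005,-1,0,0,0,0,0,-0.001,-1,0,0,0,0,0,-0.0015,-1,0,0,0,0,0,-0.002,-1,0,0,0,0,0,-0.0025,-1,0,0,0,0,0,-0.003,-1,0,0,0,0,0,-0.0035,-1,0,0,0,0,0,-0.004,-1,0,0,0,0,0,-0.004,-1,0,0,0,0,0,-0.004,-1]'

```text
clock: 5.4
position: [0.5563, -0.2506, 0.1167]
ee_rot: [0.0, 0.995, 0.103, 0.0]
contact_force: [-0.7, -0.6, 0.4]
width: 0.0002
gripper_force: 0.0
```

Run:
```python
from h import *
s=manip.get_state();print(s['position'],s['width'],s['contact_force'])
im=shot('scene','s6'); t=shot('top','t6')
c=np.hstack([cv2.resize(i['pixels'][a:a+60,b:b+60],(400,400),interpolation=2) for i,a,b in((im,115,100),(t,170,340))])
cv2.imwrite('pics/c6.png',np.clip(255*(c/255)**.5,0,255).astype(np.uint8))
```

```text
[ 0.55629659 -0.25058154  0.11672459] 0.00017994749735745613 [-0.7402545  -0.61073779  0.38809862]
```

View pics/c6.png

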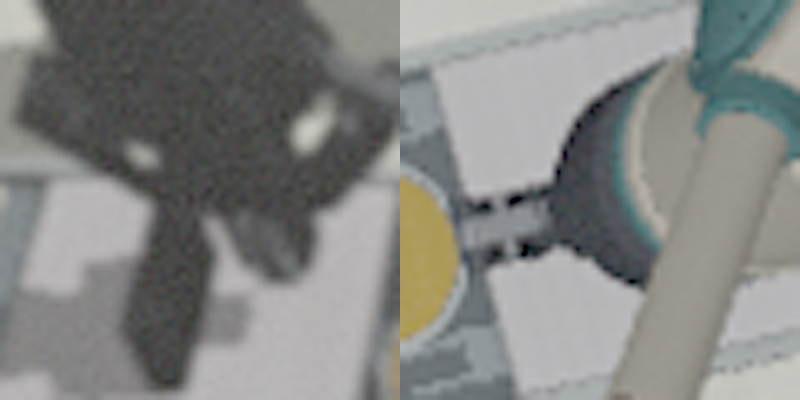

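The probe passed the nominal contact height with no force, so the tip really is higher than stated. In this picture the tip is at about scene px (142,157), clear of the bar at (127,152). Continuing down.

move_arm --steps '[0,0,0,0,0,-0.001,-1,0,0,0,0,0,-0.002,-1,0,0,0,0,0,-0.003,-1,0,0,0,0,0,-0.004,-1,0,0,0,0,0,-0.005,-1,0,0,0,0,0,-0.006,-1,0,0,0,0,0,-0.007,-1,0,0,0,0,0,-0.008,-1,0,0,0,0,0,-0.008,-1,0,0,0,0,0,-0.008,-1]'

```text
clock: 6.5
position: [0.5563, -0.2506, 0.1087]
ee_rot: [0.0, 0.995, 0.103, -0.0]
contact_force: [0.4, 0.2, -1.0]
width: 0.0001
gripper_force: 0.0
```

Run:
```python
from h import *
s=manip.get_state();print(s['position'],s['width'],s['contact_force'])
shot('scene','s7');shot('top','t7')
b=dict(np.load('pics/scene0.npz'))['pixels'].astype(int)
for f in('s4','s6','s7'):
    im=dict(np.load(f'pics/{f}.npz')); p=im['pixels'].astype(int)
    # finger pixels on the plate: became dark vs. start, right of bar
    m=((b-p).max(2)>35)&(p.max(2)<75); m[:, :134]=0; m[:,155:]=0; m[175:]=0
    n,l,st,c=cv2.connectedComponentsWithStats(m.astype(np.uint8)); i=1+st[1:,4].argmax()
    ys,xs=np.where(l==i); v=ys.max(); print(f,v,xs[ys==v].mean(),xs[ys==v-1].mean(),[ (r,xs[ys==r].min(),xs[ys==r].max()) for r in range(v-8,v+1)])
    z={'s4':.1298,'s6':.1167,'s7':s['position'][2]}[f]
    print([tuple(np.round(proj(im,[.5563,-.2506,z-d]),1)) for d in(-.02,0,.017)])
```

```text
[ 0.55627346 -0.25060152  0.10869561] 7.864661251373386e-05 [ 0.40938347  0.1842357  -0.96185864]
s4 153 140.0 140.0 [(145, np.int64(134), np.int64(145)), (146, np.int64(134), np.int64(146)), (147, np.int64(134), np.int64(145)), (148, np.int64(134), np.int64(145)), (149, np.int64(134), np.int64(145)), (150, np.int64(134), np.int64(145)), (151, np.int64(135), np.int64(144)), (152, np.int64(137), np.int64(143)), (153, np.int64(138), np.int64(142))]
[(np.float64(140.2), np.float64(149.0)), (np.float64(142.5), np.float64(154.4)), (np.float64(144.4), np.float64(158.8))]
s6 157 141.5 141.5 [(149, np.int64(134), np.int64(147)), (150, np.int64(134), np.int64(147)), (151, np.int64(135), np.int64(147)), (152, np.int64(135), np.int64(147)), (153, np.int64(136), np.int64(146)), (154, np.int64(136), np.int64(146)), (155, np.int64(138), np.int64(145)), (156, np.int64(139), np.int64(144)), (157, np.int64(140), np.int64(143))]
[(np.float64(141.7), np.float64(152.6)), (np.float64(144.0), np.float64(157.8)), (np.float64(145.8), np.float64(162.1))]
s7 165 135.5 136.0 [(157, np.int64(139), np.int64(146)), (158, np.int64(139), np.int64(145)), (159, np.int64(139), np.int64(144)), (160, np.int64(134), np.int64(140)), (161, np.int64(134), np.int64(139)), (162, np.int64(135), np.int64(138)), (163, np.int64(134), np.int64(138)), (164, np.int64(134), np.int64(138)), (165, np.int64(134), np.int64(137))]
[(np.float64(142.6), np.float64(154.7)), (np.float64(144.9), np.float64(159.9)), (np.float64(146.7), np.float64(164.1))]
```

move_arm --steps '[0,0,0,0,0,-0.001,-1,0,0,0,0,0,-0.002,-1,0,0,0,0,0,-0.003,-1,0,0,0,0,0,-0.004,-1,0,0,0,0,0,-0.005,-1,0,0,0,0,0,-0.005,-1,0,0,0,0,0,-0.005,-1,0,0,0,0,0,-0.005,-1,0,0,0,0,0,-0.005,-1,0,0,0,0,0,-0.005,-1]'

```text
clock: 7.6
position: [0.5563, -0.2506, 0.1038]
ee_rot: [0.0, 0.995, 0.103, 0.0]
contact_force: [-0.1, 0.0, -0.1]
width: -0.0
gripper_force: 0.0
```

Run:
```python
from h import *
s=manip.get_state();print(s['position'],s['contact_force'],s['qpos'])
shot('scene','s8');shot('top','t8')
b=dict(np.load('pics/scene0.npz'))['pixels'].astype(int)
for f in('s7','s8'):
    im=dict(np.load(f'pics/{f}.npz')); p=im['pixels']
    g=p[148:172,130:156].max(2); print('\n'.join(' '.join('%3d'%x for x in r) for r in g)); print()
im=dict(np.load('pics/s8.npz'))
for z in(.1,.11,.12): print(z,ray(im,142.5,160,z),ray(im,142.5,163,z))
```

```text
[ 0.55629338 -0.25059726  0.10376473] [-0.11489248  0.00187407 -0.05513676] [-5.37188542e-01  4.08425987e-01  1.59908201e+00 -9.61975602e-05
  1.13395396e+00  8.27193204e-01]
 24  20  23  21  21  19  21  25  25  22  22  19  24  24  18  17  26  28  41  47  58  80 103 127 135 139
 25  35  40  38  29  22  29  37  32  24  21  18  19  23  17  23  26  37  63  89  98 114 125 134 135 136
 29  44  68  71  49  30  34  41  36  30  27  24  27  23  21  19  23  38  69 105 124 128 131 133 134 134
 27  41  75  92  75  41  38  39  38  30  33  35  26  29  22  21  18  29  67 105 130 136 133 134 134 136
 21  35  71 102  93  61  36  33  36  33  38  41  37  30  20  23  21  24  61 112 129 133 132 131 136 136
 18  27  65 102 110  77  41  32  35  30  36  35  37  35  23  20  19  32  69 113 128 134 130 133 134 135
 21  27  66 108 118  92  49  34  30  34  28  38  41  39  32  20  20  38  80 119 130 133 132 134 132 133
 19  38  82 118 127 101  63  36  31  30  30  32  41  45  43  35  22  47  90 120 131 131 132 131 133 129
 21  47  92 121 129 117  90  60  46  38  32  31  34  48  52  36  28  55  99 124 129 130 131 1
[... 3610 characters left out ...]
1 128 128 131 130 132 134 132 126 105  78
 99 105 110 124 130 131 129 131 131 131 132 134 134 135 132 130 130 130 131 130 131 129 133 125 102  73
122 126 129 131 132 134 133 130 132 130 133 132 133 133 130 131 128 132 131 129 133 132 130 118  94  65
130 132 132 129 133 131 129 134 135 130 133 134 137 133 128 130 132 131 127 132 130 132 128 114  82  59
131 133 133 131 135 131 130 132 130 135 132 135 133 129 132 131 130 133 130 131 132 132 125 108  74  45

0.1 [ 0.55237757 -0.26059621  0.1       ] [ 0.5607769  -0.25716859  0.1       ]
0.11 [ 0.55880797 -0.25516976  0.11      ] [ 0.56708491 -0.25179209  0.11      ]
0.12 [ 0.56523837 -0.24974332  0.12      ] [ 0.57339293 -0.24641559  0.12      ]
```

move_arm --steps '[0,0,0,0,0,-0.002,-1,0,0,0,0,0,-0.004,-1,0,0,0,0,0,-0.006,-1,0,0,0,0,0,-0.007,-1,0,0,0,0,0,-0.008,-1,0,0,0,0,0,-0.009,-1,0,0,0,0,0,-0.01,-1,0,0,0,0,0,-0.011,-1,0,0,0,0,0,-0.012,-1,0,0,0,0,0,-0.012,-1]'

```text
clock: 8.7
position: [0.5562, -0.2505, 0.0916]
ee_rot: [-0.0, 0.995, 0.103, -0.0]
contact_force: [-0.3, 0.4, 0.0]
width: -0.0003
gripper_force: 0.0
```

Run:
```python
from h import *
s=manip.get_state();print(s['position'],s['contact_force'])
im=shot('scene','s9')
g=im['pixels'][156:176,132:154].max(2); print('\n'.join(' '.join('%3d'%x for x in r) for r in g)); print()
for z in (.11,.13,.15):
  for dx in(-.011,.011): print(z,dx,proj(im,[.5563+dx,-.2506,z]))
```

```text
[ 0.55616866 -0.25054864  0.09155201] [-0.33674954  0.35586521  0.04780287]
 92 120 130 115  84  45  36  43  35  32  30  35  33  26  18  19  23  33  66 106 128 132
 98 128 132 122  97  57  38  37  35  31  34  36  37  36  26  21  19  31  65 106 127 129
 96 119 124 119 101  64  35  30  35  31  31  39  39  38  28  22  17  42  81 114 130 133
 77  92  94  96  81  61  37  29  34  34  29  33  43  43  33  26  27  49  87 119 130 134
 65  72  71  74  75  63  46  33  33  33  34  33  41  49  48  31  26  55  99 123 130 132
 66  70  71  72  71  68  58  47  44  42  34  30  35  45  50  39  47  72 107 128 133 130
 71  75  72  70  74  71  67  62  58  50  40  30  28  37  50  55  75 100 124 132 132 134
 71  71  70  70  69  73  73  69  69  60  48  39  36  42  57  71 101 119 129 131 130 130
 71  70  71  72  70  74  73  71  71  71  63  55  55  57  71  93 118 129 132 130 133 130
 70  71  72  72  72  71  85  88  87  79  76  83  86  92 105 113 126 130 129 134 130 131
 72  70  72  70  74  87 106 115 112 100  99 110 115 121 125 127 131 130 130 132 135 128
 71  74  72  75  87 109 124 130 129 125 124 129 127 128 
[... 489 characters left out ...]
32 132 130 132 133 133 132 132 131 134 130 129 131 132 131 134 119  97
133 133 130 128 131 133 130 133 134 134 134 129 131 133 131 132 129 130 132 129 117  91
130 128 132 133 131 133 132 134 133 133 131 130 131 132 130 130 127 132 133 129 116  84

0.11 -0.011 (np.float64(146.4585657142294), np.float64(155.94740827996557))
0.11 0.011 (np.float64(142.93936585959602), np.float64(163.1654351821287))
0.13 -0.011 (np.float64(144.29448846571964), np.float64(150.7235872194828))
0.13 0.011 (np.float64(140.67183588438894), np.float64(158.0223692433924))
0.15 -0.011 (np.float64(142.03869930442696), np.float64(145.2783846802092))
0.15 0.011 (np.float64(138.30687454472798), np.float64(152.6583157378472))
```

The tip is about 15 mm above the reported TCP, so roughly 32 mm higher than nominal. I'll lift, go back over the bar, and grip it lower.

move_arm --steps '[0,0,0,0,0,0.04,-1,0,0,0,0,0,0.065,-1,0,0,0,0.012,-0.039,0.065,1,0,0,0,0.012,-0.039,0.065,1,0,0,0,0.012,-0.039,0.065,1,0,0,0,0.012,-0.039,0.065,1,0,0,0,0.012,-0.039,0.065,1,0,0,0,0.012,-0.039,0.03,1,0,0,0,0.012,-0.039,0.0,1,0,0,0,0.012,-0.039,0.0,1]'

```text
clock: 9.75
position: [0.565, -0.2868, 0.0874]
ee_rot: [-0.003, 0.995, 0.103, -0.004]
contact_force: [-0.9, 0.0, 0.2]
width: 0.0853
gripper_force: 0.0
```

move_arm --steps '[0,0,0,0,0,0,-1,0,0,0,0,0,0,-1,0,0,0,0,0,0,-1,0,0,0,0,0,0,-1,0,0,0,0,0,0,-1,0,0,0,0,0,0,-1,0,0,0,0,0,0,-1,0,0,0,0,0,0,-1,0,0,0,0,0,0,-1,0,0,0,0,0,0,-1]'

```text
clock: 10.75
position: [0.5688, -0.2901, 0.0928]
ee_rot: [0.001, 0.995, 0.103, 0.001]
contact_force: [-1.6, -0.5, 5.8]
width: 0.0137
gripper_force: 31.7
```

Bar gripped (13.7 mm). Sliding.

move_arm --steps '[0,0,0,-0.001,0.005,0.001,-1,0,0,0,-0.003,0.015,0.001,-1,0,0,0,-0.005,0.025,0.001,-1,0,0,0,-0.007,0.035,0.001,-1,0,0,0,-0.0095,0.045,0.001,-1,0,0,0,-0.0115,0.055,0.001,-1,0,0,0,-0.0135,0.065,0.001,-1,0,0,0,-0.0157,0.075,0.001,-1,0,0,0,-0.0178,0.085,0.001,-1,0,0,0,-0.0184,0.088,0.001,-1]'

```text
clock: 11.75
position: [0.5498, -0.2002, 0.0929]
ee_rot: [-0.0, 0.995, 0.103, 0.0]
contact_force: [1.7, -2.7, 0.1]
width: 0.0134
gripper_force: 30.9
```

move_arm --steps '[0,0,0,-0.0003,0.0015,0,-1,0,0,0,-0.0006,0.003,0,-1,0,0,0,-0.0009,0.0045,0,-1,0,0,0,-0.0012,0.006,0,-1,0,0,0,-0.0016,0.0075,0,-1,0,0,0,-0.0019,0.009,0,-1,0,0,0,-0.0019,0.009,0,-1,0,0,0,-0.0019,0.009,0,-1,0,0,0,-0.0019,0.009,0,-1,0,0,0,-0.0019,0.009,0,-1]'

```text
clock: 12.75
position: [0.5481, -0.1923, 0.0928]
ee_rot: [-0.0, 0.995, 0.103, 0.0]
contact_force: [3.9, -0.2, 2.0]
width: 0.0141
gripper_force: 31.1
```

move_arm --steps '[0,0,0,-0.0002,0.001,0,-1,0,0,0,-0.0004,0.002,0,-1,0,0,0,-0.0006,0.003,0,-1,0,0,0,-0.0008,0.004,0,-1,0,0,0,-0.001,0.005,0,-1,0,0,0,-0.001,0.005,0,-1,0,0,0,-0.001,0.005,0,-1,0,0,0,-0.001,0.005,0,-1,0,0,0,-0.001,0.005,0,-1,0,0,0,-0.001,0.005,0,-1]'

```text
clock: 13.75
position: [0.5473, -0.1882, 0.0928]
ee_rot: [0.001, 0.995, 0.103, 0.0]
contact_force: [3.8, -3.3, 1.5]
width: 0.0139
gripper_force: 31.0
```

move_arm --steps '[0,0,0,-0.0002,0.001,0,-1,0,0,0,-0.0004,0.002,0,-1,0,0,0,-0.0006,0.003,0,-1,0,0,0,-0.0008,0.004,0,-1,0,0,0,-0.0008,0.004,0,-1,0,0,0,-0.0008,0.004,0,-1,0,0,0,-0.0008,0.004,0,-1,0,0,0,-0.0008,0.004,0,-1,0,0,0,-0.0008,0.004,0,-1,0,0,0,-0.0008,0.004,0,-1]'

```text
clock: 14.75
position: [0.5474, -0.1883, 0.0928]
ee_rot: [0.004, 0.995, 0.103, 0.001]
contact_force: [5.6, -13.4, -2.0]
width: 0.0137
gripper_force: 30.8
```

move_arm --steps '[0,0,0,0,0,0,1,0,0,0,0,0,0,1,0,0,0,0,0,0,1,0,0,0,0,0,0,1,0,0,0,0,0,0,1,0,0,0,0,0,0,1,0,0,0,0,0,0.03,1,0,0,0,0,0,0.06,1,0,0,0,0,0,0.1,1,0,0,0,0,0,0.1,1]'

```text
clock: 15.75
position: [0.5495, -0.185, 0.1986]
ee_rot: [0.003, 0.995, 0.103, 0.005]
contact_force: [0.7, -0.2, 0.2]
width: 0.0852
gripper_force: 0.0
```

move_arm --steps '[0,0,0,-0.092,0.456,0,-1,0,0,0,-0.092,0.456,0,-1,0,0,0,-0.092,0.456,0,-1,0,0,0,-0.092,0.456,0,-1,0,0,0,-0.092,0.456,0,-1,0,0,0,-0.092,0.456,0,-1,0,0,0,-0.092,0.456,0,-1,0,0,0,-0.092,0.456,0,-1,0,0,0,-0.092,0.456,0,-1,0,0,0,-0.092,0.456,0,-1]'

```text
clock: 16.75
position: [0.4523, 0.2766, 0.1921]
ee_rot: [-0.001, 0.994, 0.105, -0.001]
contact_force: [0.1, -0.1, -1.0]
width: -0.0002
gripper_force: 0.0
```

Run:
```python
from h import *
s=manip.get_state();print(s['position'],s['contact_force'],s['width'])
t=shot('top','t10');shot('scene','s10')
p=t['pixels'][160:240,295:420].max(2); 
m=(p<40).astype(np.uint8);n,l,st,c=cv2.connectedComponentsWithStats(m)
for i in range(1,n):
  if st[i,4]>60:
    q=c[i]+[295,160]; b=ray(t,*q,.138); u=np.array([-.2045,.979,0]); print(st[i],q,b,'y in shaker',(b-[.5595,-.2458,0])@u, 'moved',(b-[.5676,-.2853,0])@u)
```

```text
[0.45231999 0.27656558 0.19214644] [ 0.06248821 -0.10813124 -0.98379093] -0.00018769536620098545
[  5  28  10  26 111] [304.27027027 201.12612613] [ 0.56285665 -0.10119821  0.138     ] y in shaker 0.14087871734186336 moved 0.18120566734186336
[ 36  35  14  25 198] [337.57575758 206.8030303 ] [ 0.54663489 -0.18386067  0.138     ] y in shaker 0.06326951352785433 moved 0.10359646352785434
```

Guard shut: the bar is at +63 mm in the shaker frame, against 62 mm expected. Now approaching the pad.

move_arm --steps '[0,0,0,0.0,-0.004,-0.02,-1,0,0,0,0,-0.004,-0.04,-1,0,0,0,0,-0.004,-0.055,-1,0,0,0,0,-0.004,-0.064,-1,0,0,0,0,-0.004,-0.066,-1,0,0,0,0,-0.004,-0.066,-1,0,0,0,0,-0.004,-0.066,-1,0,0,0,0,-0.004,-0.066,-1,0,0,0,0,-0.004,-0.066,-1,0,0,0,0,-0.004,-0.066,-1]'

```text
clock: 17.85
position: [0.4543, 0.2686, 0.1271]
ee_rot: [-0.0, 0.995, 0.103, 0.0]
contact_force: [0.2, 0.3, -0.1]
width: -0.0005
gripper_force: 0.0
```

Run:
```python
from h import *
s=manip.get_state();print(s['position'],s['contact_force'],s['width'])
t=shot('top','t11');im=shot('scene','s11')
print(proj(im,[.453,.2685,.129]))
c=np.hstack([cv2.resize(i['pixels'][a:a+100,b:b+100],(400,400),interpolation=2) for i,a,b in((im,110,310),(t,190,120))])
cv2.imwrite('pics/c11.png',np.clip(255*(c/255)**.5,0,255).astype(np.uint8))
```

```text
[0.45432522 0.26856964 0.12710431] [ 0.18415187  0.31017482 -0.07687326] -0.0004664115341034971
(np.float64(369.34643943935566), np.float64(161.2713810289158))
```

View pics/c11.png

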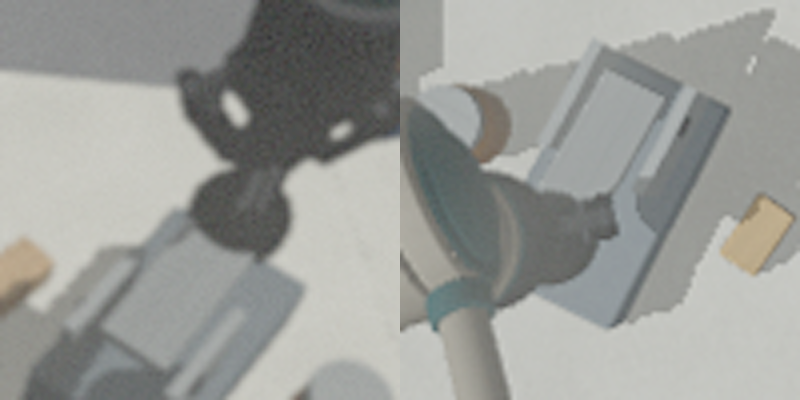

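The fingertips appear over the pad's middle in the scene view, at about crop px (255,195). Descending to find contact.

move_arm --steps '[0,0,0,0,0,-0.001,-1,0,0,0,0,0,-0.002,-1,0,0,0,0,0,-0.003,-1,0,0,0,0,0,-0.004,-1,0,0,0,0,0,-0.005,-1,0,0,0,0,0,-0.006,-1,0,0,0,0,0,-0.007,-1,0,0,0,0,0,-0.008,-1,0,0,0,0,0,-0.008,-1,0,0,0,0,0,-0.008,-1]'

```text
clock: 18.95
position: [0.4541, 0.2684, 0.1187]
ee_rot: [0.0, 0.995, 0.103, -0.0]
contact_force: [0.2, 0.2, 0.3]
width: 0.0001
gripper_force: 0.0
```

move_arm --steps '[0,0,0,0,0,-0.001,-1,0,0,0,0,0,-0.002,-1,0,0,0,0,0,-0.003,-1,0,0,0,0,0,-0.003,-1,0,0,0,0,0,-0.003,-1,0,0,0,0,0,-0.003,-1,0,0,0,0,0,-0.003,-1,0,0,0,0,0,-0.003,-1,0,0,0,0,0,-0.003,-1,0,0,0,0,0,-0.003,-1]'

```text
clock: 19.95
position: [0.4541, 0.2685, 0.1157]
ee_rot: [-0.0, 0.995, 0.103, -0.0]
contact_force: [-1.2, 1.3, 5.2]
width: 0.0
gripper_force: 2.0
```

move_arm --steps '[0,0,0,0,0,-0.002,-1,0,0,0,0,0,-0.004,-1,0,0,0,0,0,-0.006,-1,0,0,0,0,0,-0.008,-1,0,0,0,0,0,-0.01,-1,0,0,0,0,0,-0.012,-1,0,0,0,0,0,-0.014,-1,0,0,0,0,0,-0.015,-1,0,0,0,0,0,-0.015,-1,0,0,0,0,0,-0.015,-1]'

```text
clock: 20.95
position: [0.453, 0.2692, 0.1008]
ee_rot: [-0.001, 0.995, 0.103, -0.001]
contact_force: [-4.2, 2.5, 7.9]
width: 0.0
gripper_force: 3.7
```

```bash
cat > lev.py <<'E'
from h import *
import sys
def edges(im):
    # pad rim: subpixel dark->bright crossing, along rays from pad centre going down-left to right (over lever & paper)
    g=cv2.GaussianBlur(im['pixels'].max(2).astype(np.float32),(0,0),.7); out=[]
    for c in range(362,380,2):
        col=g[160:190,c]; k=next((i for i in range(len(col)-1) if col[i]<70<=col[i+1]),None)
        out.append(np.nan if k is None else 160+k+(70-col[k])/(col[k+1]-col[k]))
    return np.array(out)
F=[np.cumsum(np.zeros(3))]
f=[manip.get_state() for _ in range(1)]
im=shot('scene',sys.argv[1]); s=manip.get_state(); print(s['position'],f[0]['contact_force'],s['contact_force'])
for n in('s10','s11',sys.argv[1]): print(n,edges(dict(np.load(f'pics/{n}.npz'))).round(2))
# predicted rim rows for pad centre rotating about hinge; lever dir from pad to hinge
a=np.radians(-29); d=np.array([np.cos(a),np.sin(a),0]); e=np.array([-d[1],d[0],0])
H=np.array([.453,.2685,0])+d*.0965; H[2]=.098
for q in(0,.09,.18,.27,.36):
    t=.18-q; l=-d*np.cos(t)+np.array([0,0,np.sin(t)]); n=d*np.sin(t)+np.array([0,0,np.cos(t)])
    C=H+l*.1+n*.013
    for top in (0,):
        P=np.array([proj(im,C-n*top+.03*(np.cos(w)*l+np.sin(w)*e)) for w in np.linspace(0,6.283,181)])
        lo=P[P[:,1]>np.mean(P[:,1])]; o=lo[:,0].argsort()
        print(q,C.round(3),np.interp(np.arange(362,380,2),lo[o,0],lo[o,1]).round(2))
E
python3 lev.py s12
```

```text
[0.45298512 0.26915693 0.10082254] [-4.16197969  2.47914635  7.87248773] [-4.30963421  2.1644213   7.03828737]
s10 [169.88 171.25 172.1  172.66 172.92 173.41 175.8  174.36 172.24]
s11 [169.97 171.28 172.18 172.73 172.94 173.42 175.87 174.43 172.27]
s12 [172.1  173.1  173.96 174.37 174.68 177.8  178.24 177.54 173.68]
0 [0.453 0.268 0.129] [170.7  171.72 172.41 172.82 172.96 172.85 172.46 171.76 170.65]
0.09 [0.451 0.269 0.12 ] [171.83 172.82 173.51 173.91 174.06 173.96 173.57 172.85 171.68]
0.18 [0.45  0.27  0.111] [173.2  174.16 174.82 175.21 175.36 175.25 174.85 174.07 172.74]
0.27 [0.449 0.271 0.102] [174.8  175.7  176.33 176.71 176.85 176.72 176.27 175.38 173.69]
0.36 [0.449 0.271 0.093] [176.6  177.44 178.04 178.4  178.51 178.34 177.8  176.66 171.7 ]
```

move_arm --steps '[0,0,0,0,0,-0.001,-1,0,0,0,-0.0005,0.0003,-0.002,-1,0,0,0,-0.001,0.0005,-0.0025,-1,0,0,0,-0.001,0.0005,-0.0025,-1,0,0,0,-0.001,0.0005,-0.0025,-1,0,0,0,-0.001,0.0005,-0.0025,-1,0,0,0,-0.001,0.0005,-0.0025,-1,0,0,0,-0.001,0.0005,-0.0025,-1,0,0,0,-0.001,0.0005,-0.0025,-1,0,0,0,-0.001,0.0005,-0.0025,-1]'

```text
clock: 22.0
position: [0.4528, 0.2693, 0.0985]
ee_rot: [-0.0, 0.995, 0.103, -0.0]
contact_force: [-3.3, 0.6, 8.1]
width: -0.0001
gripper_force: 3.9
```

```bash
python3 lev.py s13 | head -4
python3 - <<'E'
from h import *
f=[]
for i in range(6): manip.get_image('top'); f.append(manip.get_state()['contact_force'])
print(np.mean(f,0))
E
```

```text
[0.45280922 0.2692881  0.09857012] [-3.28976127  0.63790076  8.05808788] [-2.93723555  1.35152455  7.35833432]
s10 [169.88 171.25 172.1  172.66 172.92 173.41 175.8  174.36 172.24]
s11 [169.97 171.28 172.18 172.73 172.94 173.42 175.87 174.43 172.27]
s13 [172.48 173.57 174.33 174.79 175.22 178.79 178.56 177.47 173.86]
[-3.17511246  1.36513509  8.16835172]
```

The pad sits about 112 mm up, with 8.2 N of push and q ≈ 0.17 to 0.18 rad, so the lever is at level. Last check of the guard, then hand in.

Run:
```python
from h import *
t=shot('top','t14')
p=t['pixels'][190:225,325:350].max(2); m=cv2.moments((p<40).astype(np.uint8),True)
q=[325+m['m10']/m['m00'],190+m['m01']/m['m00']]; b=ray(t,*q,.138); print(b,(b-[.5595,-.2458,0])@np.array([-.2045,.979,0]))
s=manip.get_state(); print(s['position'],s['contact_force'],s['clock'])
print(manip.sign_off())
```

```text
[ 0.54594149 -0.18414117  0.138     ] 0.06313670807251828
[0.45283596 0.26927855 0.09856999] [-2.55897387  2.64334721  7.16450503] 22.4
the job is handed in; nothing more can be done
None
```

I slid the guard shut against its stop, then pressed the lever to about level (estimated 0.17–0.18 rad, about 8 N). I handed the job in at 22.4 s with the gripper still holding the lever there and the guard still shut; the verdict wasn't shown.

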